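Feed the smoker and click its lid shut

TASK

Take the block of smoking wood off the blue trivet and push it right through the smoker feeder's orange sprung flap, so that it drops inside and the flap snaps shut behind it. Then press the feeder's open steel lid down past its catch until it clicks fully shut and stays shut. Leave the canister, skewer block and spice tin where they are.

Things in the scene. Friction and masses are not known exactly. Their poses are not given: they have to be found in the camera images.
- wood_center (a point): Centre of the loose brown rectangular block of smoking wood, 130 long (its x axis) x 50 wide (y) x 30 high (z), about 0.15 kg. It starts lying flat on the blue ceramic trivet (round, 150 across, 10 high, fixed), which stands to the left or the right of the feeder; its ends are alike.
- feeder: Grey steel smoker feeder, fixed to the ledge, 146 wide. Origin on the ledge, straight below the middle of the feed shelf's inner edge (the lip). Its x axis is the pushing direction (into the box, away from the robot), y to the left, z up. Side cheeks flank the mouth, 130 apart: up to z=90 from x=15, up to z=128 from x=33.
- lip (a point): Middle of the lip: inner edge of the level steel feed shelf, on its upper face, 65 mm above the ledge (feeder x=0). The shelf runs from here 110 mm back towards the robot, 146 wide, without rails. A block whose rear end is pushed just past the lip drops in clear of the flap; one with its rear still on the lip rests tilted and holds the flap open.
- flap_hinge (a point): Middle of the flap's hinge, feeder x=40, z=123. The shut flap leans from the lip (x=3, z=67) up to here. A header bar lies above it (x=38 to 50, up to z=130; the black catch on it up to z=136), so upright fingers on the shelf can follow the block about 20 mm beyond the lip.
- well (a point): Middle of the well floor inside the box, feeder x=60, z=20: 45 mm below the shelf, 130 wide, from feeder x=-54 (it is open under the shelf) to x=177. The opening above it (under the lid) is barred by a grille, so wood goes in only by the flap.
- flap (a joint): Orange sprung flap, 124 wide x 66 tall, hinged on its top edge, opens only inwards (away from the robot). 0 = shut, grows as it opens (rad, up to 2.1; about 1.7 with the block lying under it). Spring closes it; a push of about 2 to 5 N with the block opens it.
- lid (a joint): Steel lid on the feeder, 115 long x 140 wide x 8 thick, black strip on its free edge. 0 = fully shut and latched; grows as it opens upwards (rad). Starts standing open; a stiff hinge keeps it where it is left. From about 0.13 rad it rides on a sprung catch; about 10 N down near the free edge takes it past, it then snaps to 0 and stays. Shut, its top is at feeder z=138.
- lid_hinge (a point): Middle of the lid's hinge line, at its far edge, on the lid's underside: feeder x=173, z=130. The lid's free edge faces the robot.
- lid_edge (a point): Middle of the lid's free edge, on its upper (outer) face; 115 mm from the hinge line.
- canister: White plastic canister with red screw top, 90 across, 144 high, origin under its centre. Bystander.
- skewer_block: Pale wooden skewer block, 70 x 120 x 55 high with three short skewers up to 105 high, origin under its centre. Bystander.
- spice_tin: Stainless spice tin, 62 across, 74 high, standing on a round wooden lazy susan (160 across, 24 high, fixed) on the side of the feeder opposite the trivet. Origin under its centre. Bystander.
Not all that is in view belongs to the job. What is meant by the part that bears wood_center is not black, green or turquoise, and is the smaller of those in its own colour.

How it is judged:
On the way, in this order (a step that is already met when the one before it is completed fails the run):
1. the wood block lies inside the feeder, below the shelf, and the flap has shut behind it (z of wood_center in the frame of feeder below 0.05 m and x of wood_center in the frame of feeder between -0.03 and 0.17 m and y of wood_center in the frame of feeder between -0.06 and 0.06 m and value of joint flap below 0.06 rad), for 0.2 s.
2. then the lid is pressed past its catch, fully shut (value of joint lid below 0.04 rad), for 0.2 s.
At the end, for the whole second after the job is handed in: The wood block lies at rest in the feeder's well (its centre below 50 mm above the ledge, within the box), the flap is shut (joint below 0.06 rad) and the lid is latched shut (joint below 0.04 rad) (all of step 1 and value of joint lid below 0.04 rad and linear speed of wood below 0.02 m/s); the robot touches nothing.
It fails at once if the canister is moved by more than 30 mm (distance of canister from where it was at the start of the episode above 0.03 m).
It fails at once if the skewer block is moved by more than 30 mm (distance of skewer_block from where it was at the start of the episode above 0.03 m).
It fails at once if the spice tin is moved by more than 30 mm (distance of spice_tin from where it was at the start of the episode above 0.03 m).
It also fails if it takes over 64 s, if anything falls off the work surface, if the arm or the gripper's body presses on something with over 40 N, if the wrist force passes 120 N, or if a joint passes its speed limit or range.

ROBOT

A 7-joint arm with a two-finger parallel gripper is mounted at the origin on the work surface. World frame = base frame: x ahead of the robot, y to its left, z up, the work surface at z = 0. Lengths are in m, angles in rad, forces in N, time in s.
With the tool pointing down it reaches from about 0.425 to 1.025 m from the base axis. Payload 3.6 kg.
Tool frame: the origin (TCP) lies midway between the tips of the shut fingers; the grasp point (between the pads) lies behind it (ctrl.hold_point_z is the z of the grasp point in the tool frame, in m); z points along the fingers, y is the direction in which the jaws open and shut (so a half turn about z gives the same grasp; the last joint's range is limited). The gripper opens to 85 mm and grips with 20 to 120 N. Pads are 22 mm wide; open, the fingers measure 114 mm over their backs; the gripper's body (76 mm by 85 mm) begins 54 mm behind the grasp point. The pads swing forward as they close: fully open they stand 13 mm farther back than shut.
Start: joints at [1.161, 0.591, 0.048, 1.609, -0.033, 0.943, -0.034], TCP at [0.225, -0.689, 0.231] pointing down, gripper open.
Joint ranges: [-2.69, 2.69], [-0.47, 2.24], [-1.27, 1.36], [0.19, 2.51], [-1.53, 4.68], [0.08, 2.07], [-3.09, 3.09]. Speed limits (rad/s): [2.57, 2.57, 3.14, 3.14, 3.14, 3.14, 3.14].

INTERFACE

Orientations are given as [roll, pitch, yaw] about the fixed x, y, z axes, in that order (R = Rz(yaw) Ry(pitch) Rx(roll)).
In Python, from plant import ctrl gives the robot as it stands.
- The arm moves only by the shell command python3 -m inch 'ROWS' [FORCE]. ROWS is JSON, a list of rows, each a list of 5 numbers: the closure, from -1 (fully open) to 1 (shut), then the shift along the tool's x, y, z in m, then the turn about the tool's z in degrees. In form: [[claw, dx, dy, dz, twist], ...]. A call has 1 to 8 rows; each row is the pose to reach, as a shift and turn from the pose commanded when the call began, along the tool's axes at that moment; what a row does not reach only later rows make up. A row lasts 1/8 s, in which the tool goes at most 62.5 mm and 10.7 degrees, less where a joint would pass 70% of its speed; a pose out of reach is approached as far as the arm can. A call with a gripper value outside its range is refused whole. The fingers move at their own pace and stop on an object; FORCE is the grip in N (left out, the last holds). Time passes only in rows, so rows that repeat a pose let the fingers close. It gives the time, the measured TCP pose, the force and the opening at its end, in the units of the state.
- ctrl.read_state(): the state, without advancing time (a new reading comes with each control period).
- ctrl.capture(name): name is "scene" or "top" or "wrist"; returns a dict with "img" (420x560x3 uint8, red, green, blue), "z_map" (420x560 float32, m along the optical axis (not along the pixel's ray), 0 where there is no reading), "mtx" (3x3 intrinsics, pixels), "k1" (the pictures are not rectified: a ray, as slopes to the right and down, at radius r is drawn at 1 + k1 r^2 times it, then the intrinsics apply), "origin" and "orientation" of the camera in the world. Camera axes: x right, y up, looking along -z (the intrinsics and any distortion apply to the point x, -y, -z); pixel columns grow to the right and rows downward; lengths in m; the calibration is good to about 2 mm. A picture is of the moment at which its call begins.
- ctrl.job_done(): hands the job in, once; it reports no verdict.
The state is a dict: "time_s": time; "qpos": joint angles; "dq": joint speeds; "joint_torque": joint torques, N m; "ee_pos": TCP position; "ee_rot": TCP orientation; "ft_force": force on the tool from outside, world axes, zero at the start; "wrist_torque": the same for the moment, N m; "gripper_width": opening from 0.0 (shut) to 1.0 (fully open).
Only numpy, scipy, OpenCV 4.12 (cv2) and the standard library are available. Lean on these libraries where they do the work, as an engineer would, in place of code of your own. Each camera call takes 0.05 s, during which the arm holds its last target.

## Working session

There is one attempt and no reset: what is moved stays moved. The work goes in short steps, Python scripts to look and compute and a shell command to move; the robot and the scene stay as the last step left them, time stands still between calls to the robot, and variables do not carry over. Pictures are saved under pics/ and viewed, and the job is handed in when it is done.

```bash
ls; mkdir -p pics
python3 - <<'E'
from plant import ctrl
import cv2,numpy as np
for n in ["scene","top","wrist"]:
    c=ctrl.capture(n); np.savez(f'/tmp/{n}0.npz',**c)
    cv2.imwrite(f'pics/{n}0.png',c['img'][:,:,::-1]); print(n,c['origin'],c['orientation'],c['k1'],c['mtx'].tolist() if hasattr(c['mtx'],'tolist') else c['mtx'])
s=ctrl.read_state();print(s, ctrl.hold_point_z)
E
```

```text
pics
scene [ 1.38035033 -0.7748889   1.16280726] [0.81611452 0.0053148  0.86403668] -0.06784014765801477 [[482.0612921461966, 0.0, 280.15501663752696], [0.0, 482.0612921461966, 205.84760278091272], [0.0, 0.0, 1.0]]
top [ 0.26049594 -0.06965592  1.39575166] [ 2.05831543e-01  1.39452319e-03 -1.54832221e+00] 0.010130098001822947 [[429.24462440811084, 0.0, 279.8384845682053], [0.0, 429.24462440811084, 205.5325872793663], [0.0, 0.0, 1.0]]
wrist [ 0.29014723 -0.66612573  0.37317592] [-0.27115492  0.00133215 -1.25463701] -0.014500911290797208 [[315.08489277100716, 0.0, 279.82873206823564], [0.0, 315.08489277100716, 208.87891396916737], [0.0, 0.0, 1.0]]
{'time_s': 0.15, 'qpos': array([ 1.1615128 ,  0.59193031,  0.04832875,  1.60952858, -0.03333801,
        0.94269066, -0.0336647 ]), 'dq': array([-2.07922233e-03, -2.30979650e-03,  7.56800055e-04, -3.25142973e-03,
       -2.42930151e-04, -4.79060854e-04,  4.00592121e-05]), 'joint_torque': array([ 3.15310630e-03, -5.49247956e+01,  1.54965173e+00, -1.98454016e+01,
        9.55876079e-03,  5.63053778e-03,  1.68247112e-05]), 'ee_pos': array([ 0.22496924, -0.68853978,  0.23038783]), 'ee_rot': array([-3.13984321e+00,  7.82904855e-05,  3.15860989e-01]), 'ft_force': array([0.37833331, 1.11830253, 0.93980447]), 'wrist_torque': array([ 0.02820086,  0.00944529, -0.00900961]), 'gripper_width': 1.0019139999138442} -0.0187
```

View pics/scene0.png

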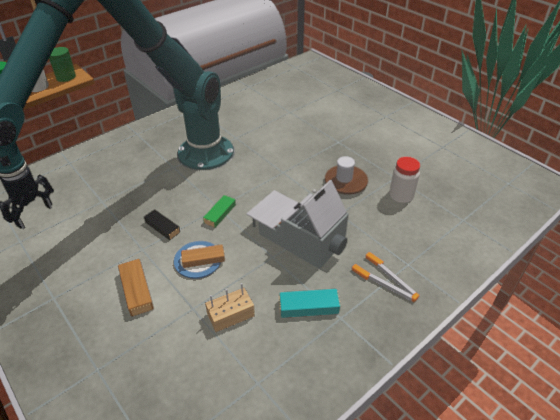

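View pics/top0.png

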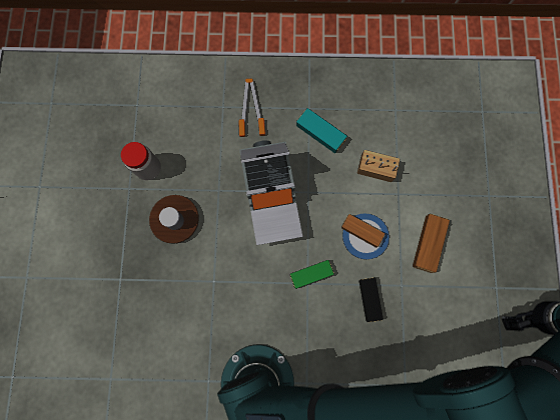

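View pics/wrist0.png

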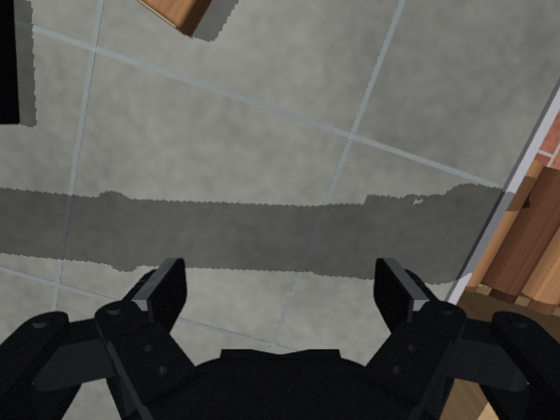

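The top view shows the brown wood on the blue trivet near pixel (363,230). The feeder shelf is at about (276,224), its orange flap at (272,198) and the open lid at (266,150). The larger brown block at (432,243) is a decoy.

```bash
cat > h.py <<'E'
import numpy as np,cv2
from scipy.spatial.transform import Rotation as Ro
def load(n): 
    d=np.load(n); return {k:d[k] for k in d.files}
def rays(c,uv):
    K=c['mtx'];k=float(c['k1']); p=np.asarray(uv,float).reshape(-1,1,2)
    q=cv2.undistortPoints(p,K,np.array([k,0,0,0,0]))[:,0]
    d=np.c_[q[:,0],-q[:,1],-np.ones(len(q))]
    return d@Ro.from_euler('xyz',c['orientation']).as_matrix().T
def plane(c,uv,z):
    d=rays(c,uv); return c['origin']+d*((z-c['origin'][2])/d[:,2])[:,None]
def deproj(c,uv):
    z=np.array([c['z_map'][int(round(v)),int(round(u))] for u,v in uv]); return c['origin']+rays(c,uv)*z[:,None]
def proj(c,P):
    R=Ro.from_euler('xyz',c['orientation']).as_matrix(); p=(np.atleast_2d(P)-c['origin'])@R; p=p*[1,-1,-1]
    return cv2.projectPoints(p,np.zeros(3),np.zeros(3),c['mtx'],np.array([float(c['k1']),0,0,0,0]))[0][:,0]
E
python3 - <<'E'
from h import *
c=load('/tmp/top0.npz'); im=c['img']
hsv=cv2.cvtColor(im,cv2.COLOR_RGB2HSV)
for p in [(363,230),(275,225),(272,198),(340,236)]: print(p,im[p[1],p[0]],hsv[p[1],p[0]],deproj(c,[p]).round(3))
H,W=im.shape[:2]
uu,vv=np.meshgrid(np.arange(W),np.arange(H))
uv=np.c_[uu.ravel(),vv.ravel()].astype(float)
P=(c['origin']+rays(c,uv)*c['z_map'].reshape(-1,1)).reshape(H,W,3)
np.save('/tmp/P.npy',P)
# wood
m=((hsv[...,0]>5)&(hsv[...,0]<20)&(hsv[...,1]>90)).astype(np.uint8)
m[:200]=0;m[260:]=0;m[:,:335]=0;m[:,395:]=0
mt=m*(P[...,2]>0.033).astype(np.uint8)
for mm in (m,mt):
    cn=max(cv2.findContours(mm,cv2.RETR_EXTERNAL,cv2.CHAIN_APPROX_NONE)[0],key=cv2.contourArea)
    w=plane(c,cn[:,0],0.04)[:,:2].astype(np.float32)
    print(cv2.minAreaRect(w),np.median(P[...,2][mm>0]))
    b=cv2.boxPoints(cv2.minAreaRect(w)); print(b)
# shelf by height
ms=((abs(P[...,2]-0.065)<0.012)).astype(np.uint8); ms[:180]=0;ms[260:]=0;ms[:,:235]=0;ms[:,320:]=0
ms=ms*(hsv[...,1]<40)*(hsv[...,2]>140)
ms=cv2.morphologyEx(ms.astype(np.uint8),cv2.MORPH_OPEN,np.ones((3,3)))
cn=max(cv2.findContours(ms,cv2.RETR_EXTERNAL,cv2.CHAIN_APPROX_NONE)[0],key=cv2.contourArea)
w=plane(c,cn[:,0],0.065)[:,:2].astype(np.float32); r=cv2.minAreaRect(w); print('shelf',r,cv2.boxPoints(r),cv2.contourArea(cn))
v=np.zeros_like(im[...,::-1]);v[...]=im[...,::-1];v[mt>0]=(255,0,255);v[ms>0]=(255,255,0)
cv2.imwrite('pics/m.png',cv2.resize(v[130:270,220:460],None,fx=3,fy=3,interpolation=0))
E
```

```text
(363, 230) [127  80  44] [ 13 167 127] [[ 0.47  -0.329  0.037]]
(275, 225) [140 140 145] [120   9 145] [[ 0.476 -0.048  0.063]]
(272, 198) [134  59  21] [ 10 215 134] [[ 0.555 -0.037  0.096]]
(340, 236) [108 109  99] [ 33  23 109] [[ 0.455 -0.261 -0.006]]
((0.46876588463783264, -0.32698968052864075), (0.130193829536438, 0.0535086952149868), 61.548828125) 0.040342431423531444
[[ 0.41423002 -0.37147838]
 [ 0.46127614 -0.39697045]
 [ 0.5233017  -0.28250098]
 [ 0.47625563 -0.2570089 ]]
((0.46982648968696594, -0.32729384303092957), (0.12987473607063293, 0.05074886977672577), 61.79125213623047) 0.04058750845350634
[[ 0.41677082 -0.37252456]
 [ 0.4614923  -0.3965128 ]
 [ 0.52288216 -0.28206313]
 [ 0.47816068 -0.25807488]]
shelf ((0.4808898866176605, -0.05070578306913376), (0.10800404846668243, 0.14263322949409485), 11.62770938873291) [[ 0.4136221   0.00826307]
 [ 0.4423701  -0.13144302]
 [ 0.5481577  -0.10967463]
 [ 0.51940966  0.03003146]] 1439.5
```

View pics/m.png

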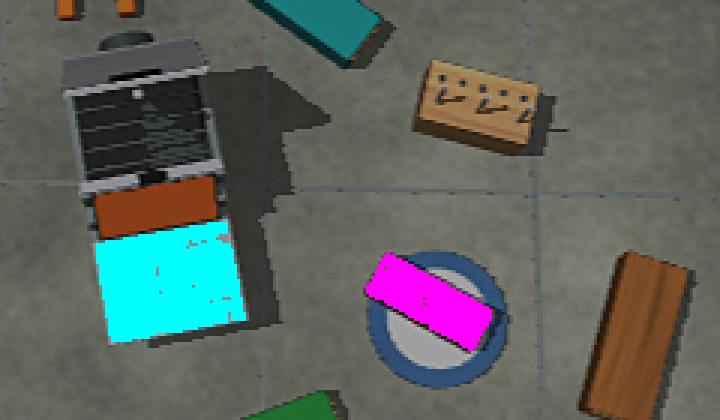

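```bash
cat >> h.py <<'E'
def delta(pos,yaw_deg):
    from plant import ctrl
    s=ctrl.read_state(); R=Ro.from_euler('xyz',s['ee_rot']).as_matrix()
    yaw=np.degrees(np.arctan2(R[1,0],R[0,0]))
    d=R.T@(np.asarray(pos)-s['ee_pos'])
    print('t',s['time_s'],'at',s['ee_pos'].round(4),'rpy',s['ee_rot'].round(4),'delta mm',(d*1000).round(1),'twist',round(-(yaw_deg-yaw),2))
LIP=np.array([0.5348,-0.0395]);YAW=11.6
def F(x,y,z):
    a=np.radians(YAW); return np.array([LIP[0]+x*np.cos(a)-y*np.sin(a),LIP[1]+x*np.sin(a)+y*np.cos(a),z])
def toF(p):
    a=np.radians(YAW); d=np.atleast_2d(p)[:,:2]-LIP
    return np.c_[d@[np.cos(a),np.sin(a)],d@[-np.sin(a),np.cos(a)],np.atleast_2d(p)[:,2]]
E
python3 - <<'E'
from h import *
delta([0.4535,-0.358,0.15],61.8)
# lid / feeder points in feeder frame
P=np.load('/tmp/P.npy');c=load('/tmp/top0.npz')
uv=[(248,150),(267,152),(286,152),(250,157),(288,156),(272,176),(256,203),(290,198),(263,186),(275,160)]
print(np.c_[uv,toF(deproj(c,uv)).round(3)])
s=load('/tmp/scene0.npz')
uv=[(331,187),(320,200),(310,212),(340,210),(330,222),(316,220),(347,214)]
print(np.c_[uv,toF(deproj(s,uv)).round(3)])
i=cv2.cvtColor(s['img'],cv2.COLOR_RGB2BGR)[150:290,180:400]
cv2.imwrite('pics/s1.png',cv2.resize(i,None,fx=3.5,fy=3.5,interpolation=cv2.INTER_CUBIC))
E
```

```text
t 0.15 at [ 0.225  -0.6885  0.2304] rpy [-3.1398e+00  1.0000e-04  3.1590e-01] delta mm [ 319.9 -243.1   80.8] twist -43.7
[[ 2.48e+02  1.50e+02  1.68e-01  4.50e-02  1.51e-01]
 [ 2.67e+02  1.52e+02  1.35e-01 -9.00e-03  2.01e-01]
 [ 2.86e+02  1.52e+02  1.16e-01 -6.20e-02  2.27e-01]
 [ 2.50e+02  1.57e+02  1.23e-01  4.20e-02  2.17e-01]
 [ 2.88e+02  1.56e+02  1.76e-01 -8.30e-02  2.00e-03]
 [ 2.72e+02  1.76e+02  8.20e-02 -1.30e-02  1.26e-01]
 [ 2.56e+02  2.03e+02  1.50e-02  5.00e-02  9.00e-02]
 [ 2.90e+02  1.98e+02  1.30e-02 -5.70e-02  8.50e-02]
 [ 2.63e+02  1.86e+02  8.30e-02  1.90e-02  2.20e-02]
 [ 2.75e+02  1.60e+02  1.62e-01 -3.60e-02  2.70e-02]]
[[ 3.31e+02  1.87e+02  1.28e-01  5.90e-02  2.16e-01]
 [ 3.20e+02  2.00e+02  1.32e-01 -5.00e-03  2.11e-01]
 [ 3.10e+02  2.12e+02  1.33e-01 -5.60e-02  2.03e-01]
 [ 3.40e+02  2.10e+02  1.70e-01  5.20e-02  1.50e-01]
 [ 3.30e+02  2.22e+02  1.74e-01 -8.00e-03  1.48e-01]
 [ 3.16e+02  2.20e+02  1.52e-01 -5.20e-02  1.78e-01]
 [ 3.47e+02  2.14e+02  1.86e-01  7.10e-02  1.28e-01]]
```

View pics/s1.png

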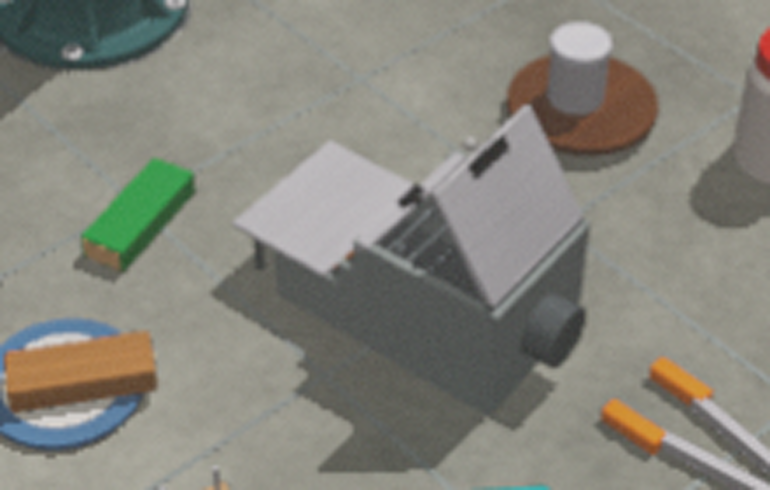

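The lid stands about 60° open, leaning towards the robot, with its edge near feeder x≈0.12, z≈0.23. A straight push down will close it. Next I move above the block.

```bash
python3 -m inch '[[-1,100,0,0,0]]' 2>&1 | head -3
python3 - <<'E'
from plant import ctrl
print(ctrl.read_state()['ee_pos'],ctrl.read_state()['time_s'])
E
```

```text
time_s: 0.28
ee_pos: [0.2758, -0.6732, 0.231]
ee_rot: [3.141, 0.007, 0.303]
[ 0.2757816  -0.67316801  0.23098474] 0.275
```

That row was in the wrong units: I typed 100 where metres were wanted. The per-row cap limited the move to about 53 mm in free air, so no harm was done. I'll recompute.

```bash
python3 -m inch '[[-1,0,0,0,0],[-1,0,0,0,0]]'
python3 - <<'E'
from h import *
delta([0.4535,-0.358,0.15],61.8)
E
```

```text
time_s: 0.52
ee_pos: [0.2852, -0.6691, 0.2308]
ee_rot: [-3.141, 0.0, 0.318]
ft_force: [-0.8, -1.3, -0.5]
gripper_width: 0.999
t 0.525 at [ 0.2852 -0.6691  0.2308] rpy [-3.1407e+00  2.0000e-04  3.1790e-01] delta mm [ 257.1 -242.9   81. ] twist -43.59
```

```bash
python3 -m inch '[[-1,0.257,-0.243,0.081,-43.6],[-1,0.257,-0.243,0.081,-43.6],[-1,0.257,-0.243,0.081,-43.6],[-1,0.257,-0.243,0.081,-43.6],[-1,0.257,-0.243,0.081,-43.6],[-1,0.257,-0.243,0.081,-43.6],[-1,0.257,-0.243,0.081,-43.6],[-1,0.257,-0.243,0.081,-43.6]]'
python3 - <<'E'
from h import *
from plant import ctrl
delta([0.4535,-0.358,0.013],61.8)
c=ctrl.capture('wrist');cv2.imwrite('pics/w1.png',c['img'][:,:,::-1])
E
```

```text
time_s: 1.52
ee_pos: [0.4523, -0.3606, 0.1504]
ee_rot: [-3.141, 0.002, 1.075]
ft_force: [0.2, 0.8, 0.4]
gripper_width: 1.0
t 1.525 at [ 0.4523 -0.3606  0.1504] rpy [-3.1414e+00  1.5000e-03  1.0749e+00] delta mm [ 3.100e+00 -1.000e-01  1.374e+02] twist -0.22
```

View pics/w1.png

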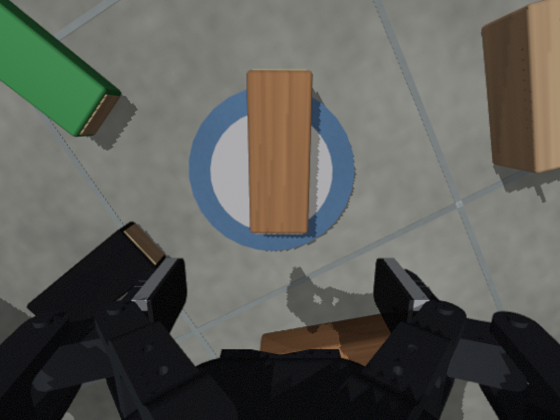

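The wrist view shows the block square between the fingers, centred at column 280 with its near end at row 233. The green and black decoys are clear of the jaws. Next I descend and grip.

```bash
python3 -m inch '[[-1,0,0,0.06,0],[-1,0,0,0.11,0],[-1,0,0,0.136,0],[-1,0,0,0.136,0],[-1,0,0,0.136,0],[1,0,0,0.136,0],[1,0,0,0.136,0],[1,0,0,0.136,0]]' 90;  python3 -m inch '[[1,0,0,0,0],[1,0,0,0,0],[1,0,0,0,0],[1,0,0,0,0]]'
python3 - <<'E'
from h import *
from plant import ctrl
delta([0.4535,-0.358,0.15],61.8)
c=ctrl.capture('wrist');cv2.imwrite('pics/w2.png',c['img'][:,:,::-1])
E
```

```text
time_s: 2.58
ee_pos: [0.4542, -0.3596, 0.0159]
ee_rot: [3.139, 0.001, 1.077]
ft_force: [0.2, 0.4, 5.9]
gripper_width: 0.57
time_s: 3.08
ee_pos: [0.4542, -0.3596, 0.0159]
ee_rot: [3.139, 0.001, 1.077]
ft_force: [-0.6, -0.4, 6.1]
gripper_width: 0.566
t 3.075 at [ 0.4542 -0.3596  0.0159] rpy [3.1394e+00 7.0000e-04 1.0771e+00] delta mm [   1.    -1.  -134.1] twist -0.09
```

View pics/w2.png

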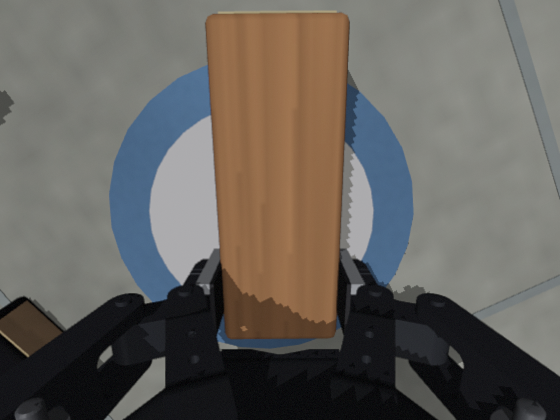

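The jaws hold the block at width 0.57, which is about 48–50 mm. The fingers are near its rear end, around row 290. Now I lift.

```bash
python3 -m inch '[[1,0,0,-0.04,0],[1,0,0,-0.09,0],[1,0,0,-0.15,0],[1,0,0,-0.15,0],[1,0,0,-0.15,0]]'
python3 - <<'E'
from h import *
from plant import ctrl
p=F(-0.105,0,0.12);delta(p,11.6);print(p)
c=ctrl.capture('wrist');cv2.imwrite('pics/w3.png',c['img'][:,:,::-1])
E
```

```text
time_s: 3.75
ee_pos: [0.4526, -0.3586, 0.1642]
ee_rot: [-3.141, 0.0, 1.077]
ft_force: [0.7, 0.3, -1.1]
gripper_width: 0.566
t 3.75 at [ 0.4526 -0.3586  0.1642] rpy [-3.1409e+00  2.0000e-04  1.0768e+00] delta mm [ 252.6 -159.4   44.2] twist 50.1
[ 0.4319446  -0.06061318  0.12      ]
```

View pics/w3.png

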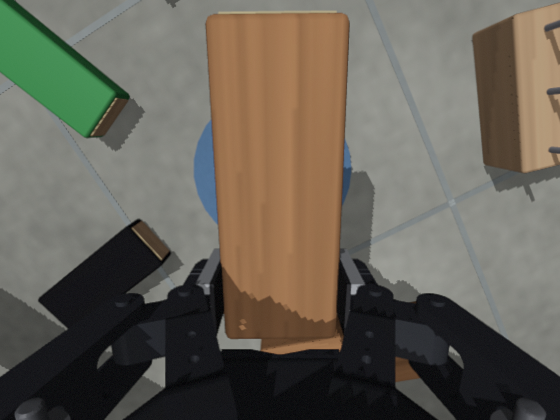

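```bash
python3 -m inch '[[1,0.05,-0.03,0,10],[1,0.1,-0.06,0,20],[1,0.15,-0.1,0,30],[1,0.2,-0.13,0,40],[1,0.253,-0.159,0,50.1],[1,0.253,-0.159,0,50.1],[1,0.253,-0.159,0,50.1],[1,0.253,-0.159,0,50.1]]'
python3 - <<'E'
from h import *
from plant import ctrl
p=F(-0.105,0,0.073);delta(p,11.6);print(p)
c=ctrl.capture('top');np.savez('/tmp/top1.npz',**c);cv2.imwrite('pics/t4.png',cv2.resize(c['img'][120:290,190:360,::-1],None,fx=3.5,fy=3.5))
E
```

```text
time_s: 4.8
ee_pos: [0.4328, -0.0626, 0.1637]
ee_rot: [3.141, 0.002, 0.199]
ft_force: [-0.2, 0.8, 0.0]
gripper_width: 0.567
t 4.8 at [ 0.4328 -0.0626  0.1637] rpy [3.1413e+00 1.7000e-03 1.9930e-01] delta mm [-0.3 -2.1 90.7] twist -0.18
[ 0.4319446  -0.06061318  0.073     ]
```

View pics/t4.png

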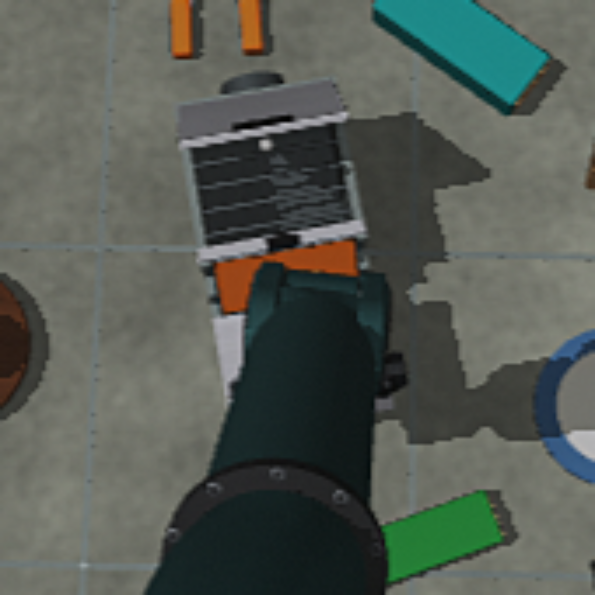

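The top view is blocked by the arm, but the feeder is untouched. I lower part of the way and check with the wrist camera.

```bash
python3 -m inch '[[1,0,-0.001,0.03,0],[1,0,-0.001,0.065,0],[1,0,-0.001,0.065,0],[1,0,-0.001,0.065,0]]'
python3 - <<'E'
from h import *
from plant import ctrl
p=F(-0.105,0,0.073);delta(p,11.6)
c=ctrl.capture('wrist');np.savez('/tmp/w5.npz',**c);cv2.imwrite('pics/w5.png',c['img'][:,:,::-1])
E
```

```text
time_s: 5.35
ee_pos: [0.4335, -0.0609, 0.0998]
ee_rot: [3.141, -0.0, 0.2]
ft_force: [0.4, 0.2, -0.8]
gripper_width: 0.568
t 5.35 at [ 0.4335 -0.0609  0.0998] rpy [ 3.1413e+00 -5.0000e-04  2.0020e-01] delta mm [-1.5 -0.6 26.8] twist -0.13
```

View pics/w5.png

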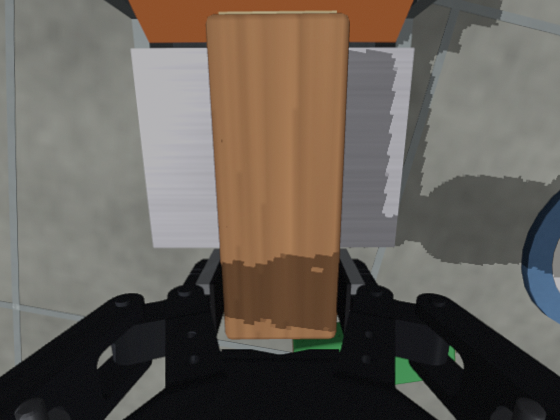

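```bash
python3 - <<'E'
from h import *
c=load('/tmp/w5.npz')
P=plane(c,[(278,14),(278,328),(275,47),(148,247),(395,247)],0.124);print(toF(P[:2]).round(3))
print(toF(plane(c,[(135,48),(411,48),(154,246),(395,246)],0.065)).round(4))
E
python3 -m inch '[[1,-0.002,0,0.012,0],[1,-0.002,0,0.024,0],[1,-0.002,0,0.024,0],[1,-0.002,0,0.024,0]]'
```

```text
[[ 0.     0.001  0.124]
 [-0.122  0.002  0.124]]
[[ 0.0021  0.0751  0.065 ]
 [ 0.0018 -0.0673  0.065 ]
 [-0.1074  0.077   0.065 ]
 [-0.1077 -0.0693  0.065 ]]
time_s: 5.9
ee_pos: [0.4311, -0.0601, 0.0751]
ee_rot: [-3.141, 0.0, 0.202]
ft_force: [-0.6, 0.6, -2.1]
gripper_width: 0.566
```

```bash
python3 -m inch '[[1,0.012,-0.002,0,0],[1,0.024,-0.002,0,0],[1,0.036,-0.002,0,0],[1,0.048,-0.002,0,0],[1,0.06,-0.002,0,0],[1,0.07,-0.002,0,0],[1,0.08,-0.002,0,0],[1,0.08,-0.002,0,0]]'
python3 - <<'E'
from h import *
from plant import ctrl
p=F(0.019,0.002,0.075);delta(p,11.6);print(toF(ctrl.read_state()['ee_pos']))
for n in ('wrist','scene'):
  c=ctrl.capture(n);im=c['img'][:,:,::-1]
  if n=='scene': im=cv2.resize(im[150:290,180:400],None,fx=3.5,fy=3.5,interpolation=2)
  cv2.imwrite(f'pics/{n}6.png',im)
E
```

```text
time_s: 6.9
ee_pos: [0.5113, -0.0417, 0.0753]
ee_rot: [3.141, -0.003, 0.203]
ft_force: [-1.1, -0.4, -5.7]
gripper_width: 0.565
t 6.9 at [ 0.5113 -0.0417  0.0753] rpy [ 3.1412e+00 -2.9000e-03  2.0320e-01] delta mm [42.5  0.6  0.4] twist 0.04
[[-0.02350613  0.00256793  0.07531841]]
```

View pics/wrist6.png

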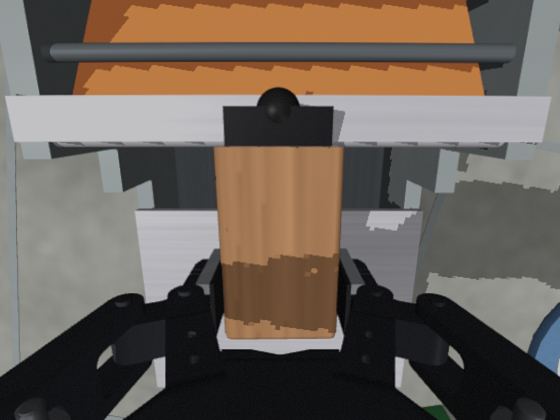

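View pics/scene6.png

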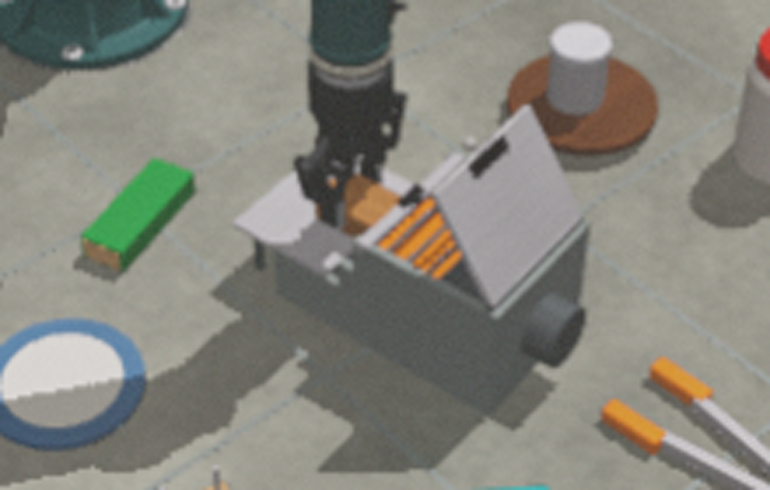

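The flap is open with the block going in under it, and the lid is untouched. I continue to near the finger limit.

```bash
python3 -m inch '[[1,0.01,0,0,0],[1,0.02,0,0,0],[1,0.03,0,0,0],[1,0.037,0,0,0],[1,0.041,0,0,0],[1,0.041,0,0,0]]'
python3 - <<'E'
from h import *
from plant import ctrl
print(toF(ctrl.read_state()['ee_pos']))
for n in ('wrist','scene'):
  c=ctrl.capture(n);im=c['img'][:,:,::-1]
  if n=='scene': im=cv2.resize(im[150:290,180:400],None,fx=3.5,fy=3.5,interpolation=2)
  cv2.imwrite(f'pics/{n}7.png',im)
E
```

```text
time_s: 7.75
ee_pos: [0.5507, -0.0336, 0.0754]
ee_rot: [3.141, -0.003, 0.203]
ft_force: [1.4, 0.5, -4.5]
gripper_width: 0.565
[[0.0167927  0.00254173 0.07542239]]
```

View pics/wrist7.png

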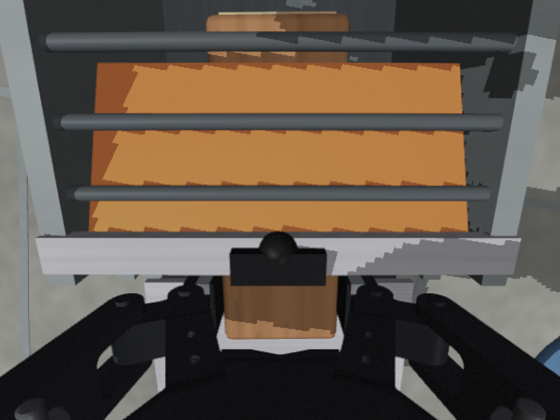

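View pics/scene7.png

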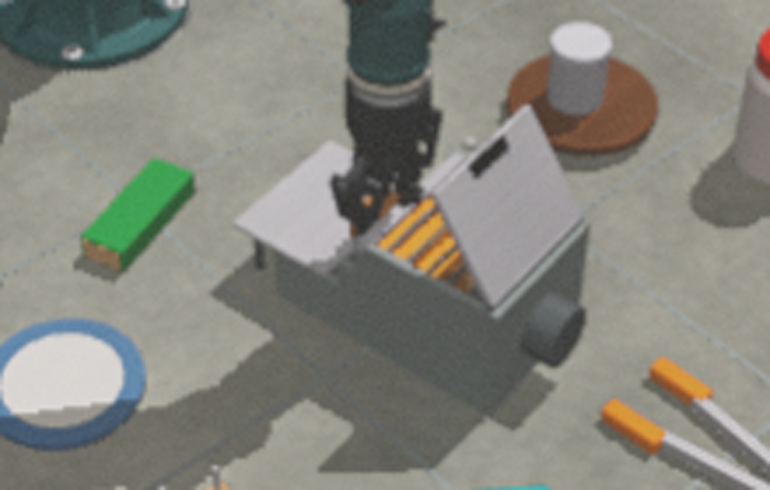

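The block's rear is about 9 mm short of the lip. I open partway, back off along the shelf, close the fingers behind the block and push it from behind.

```bash
python3 -m inch '[[1,0,0,0.003,0],[-0.55,0,0,0.003,0],[-0.55,0,0,0.003,0],[-0.55,-0.02,0,0.003,0],[-0.55,-0.05,0,0.003,0],[-0.55,-0.065,0,0.003,0],[1,-0.065,0,0.003,0],[1,-0.065,0,0.003,0]]'; python3 -m inch '[[1,0,0,0,0],[1,0,0,0,0],[1,0,0,0,0]]'
python3 - <<'E'
from h import *
from plant import ctrl
print(toF(ctrl.read_state()['ee_pos']))
for n in ('wrist','scene'):
  c=ctrl.capture(n);im=c['img'][:,:,::-1]
  if n=='scene': im=cv2.resize(im[150:290,180:400],None,fx=3.5,fy=3.5,interpolation=2)
  cv2.imwrite(f'pics/{n}8.png',im)
E
```

```text
time_s: 8.85
ee_pos: [0.4876, -0.0468, 0.0726]
ee_rot: [3.141, -0.003, 0.203]
ft_force: [0.1, -0.1, -0.3]
gripper_width: 0.36
time_s: 9.22
ee_pos: [0.486, -0.0469, 0.0722]
ee_rot: [3.142, -0.0, 0.203]
ft_force: [-0.7, 0.7, -0.4]
gripper_width: -0.0
[[-0.04929027  0.00257231  0.07222784]]
```

View pics/wrist8.png

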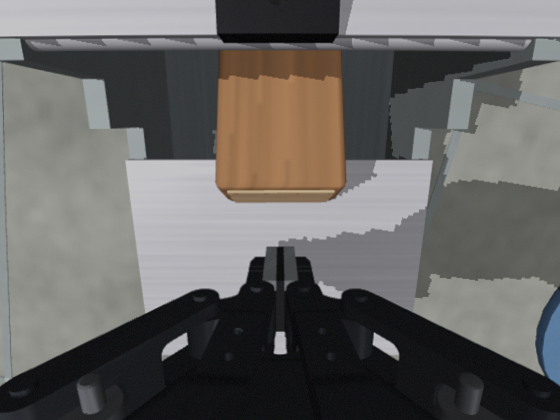

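View pics/scene8.png

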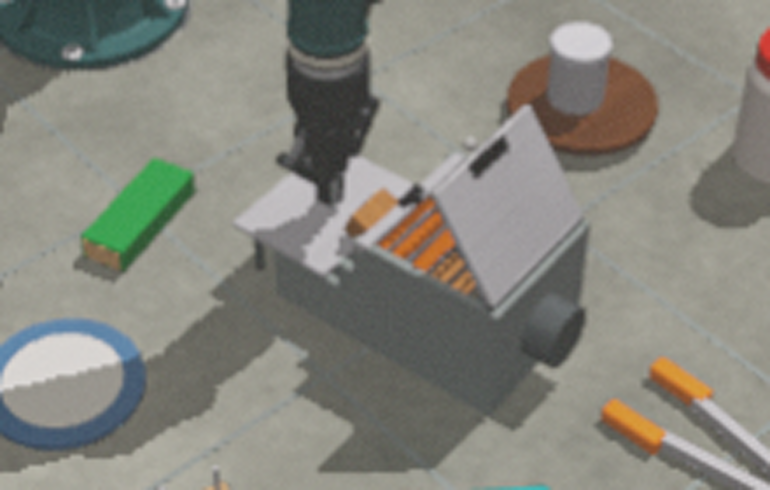

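The block is tilted over the lip, with its rear face at about row 195 in the wrist view, right ahead of the closed fingers. I push it through.

```bash
python3 -m inch '[[1,0.02,0,0,0],[1,0.03,0,0,0],[1,0.04,0,0,0],[1,0.05,0,0,0],[1,0.058,0,0,0],[1,0.064,0,0,0],[1,0.066,0,0,0],[1,0.066,0,0,0]]'
python3 - <<'E'
from h import *
from plant import ctrl
print(toF(ctrl.read_state()['ee_pos']))
for n in ('wrist','scene'):
  c=ctrl.capture(n);im=c['img'][:,:,::-1]
  if n=='scene': im=cv2.resize(im[150:290,180:400],None,fx=3.5,fy=3.5,interpolation=2)
  cv2.imwrite(f'pics/{n}9.png',im)
E
```

```text
time_s: 10.32
ee_pos: [0.5504, -0.0337, 0.0723]
ee_rot: [3.142, -0.0, 0.202]
ft_force: [-2.6, -0.7, -1.3]
gripper_width: -0.002
[[0.01640116 0.00255656 0.07226106]]
```

View pics/wrist9.png

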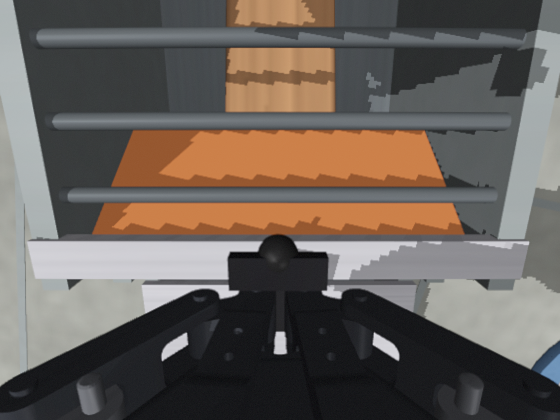

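View pics/scene9.png

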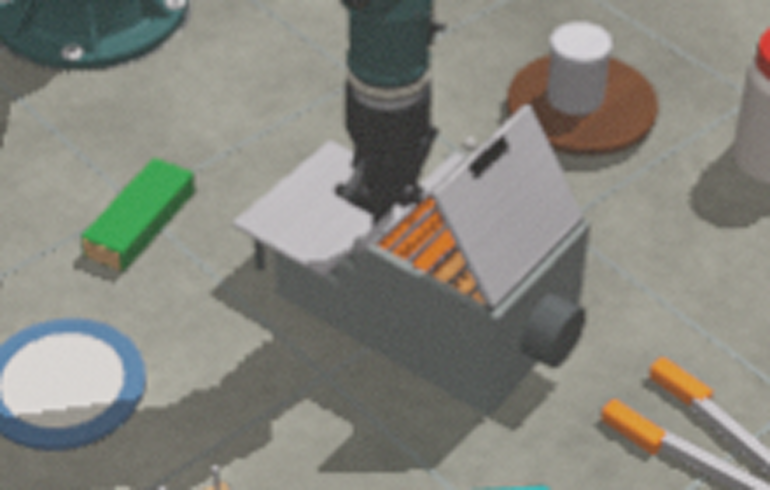

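The block has dropped in and the flap is leaning on the fingers. I withdraw and then look.

```bash
python3 -m inch '[[1,-0.02,0,0,0],[1,-0.06,0,0,0],[1,-0.08,0,-0.01,0],[1,-0.08,0,-0.05,0],[1,-0.08,0,-0.11,0],[1,-0.08,0,-0.16,0],[1,-0.08,0,-0.18,0],[1,-0.08,0,-0.18,0]]'
python3 - <<'E'
from h import *
from plant import ctrl
print(toF(ctrl.read_state()['ee_pos']))
for n in ('wrist','scene'):
  c=ctrl.capture(n);np.savez(f'/tmp/{n}10.npz',**c);im=c['img'][:,:,::-1]
  if n=='scene': im=cv2.resize(im[150:290,180:400],None,fx=3.5,fy=3.5,interpolation=2)
  cv2.imwrite(f'pics/{n}10.png',im)
E
```

```text
time_s: 11.42
ee_pos: [0.4746, -0.0497, 0.2551]
ee_rot: [3.14, -0.008, 0.203]
ft_force: [0.3, -0.8, -1.4]
gripper_width: -0.0
[[-0.06105242  0.00210086  0.25510166]]
```

View pics/wrist10.png

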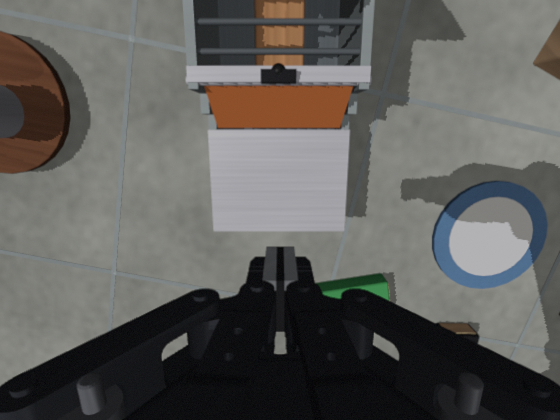

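View pics/scene10.png

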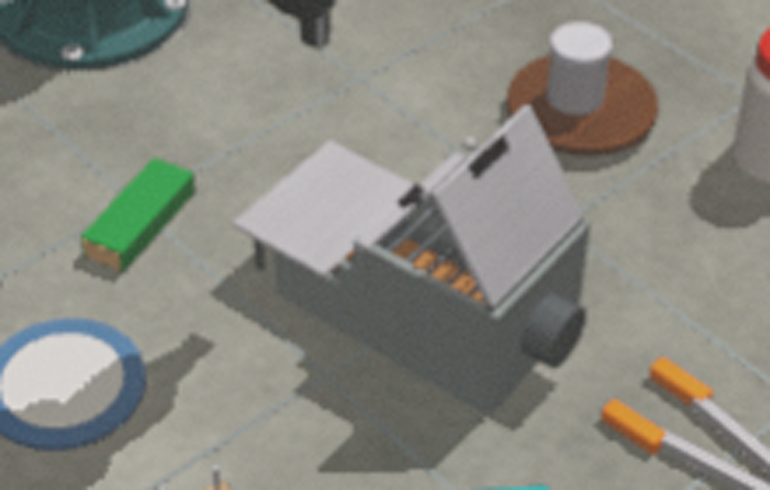

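In the wrist view the flap is flat against the lip (rows 85–128) and the wood is visible under the grille at (280,35). The feeder lid is still open. Next I check the wood's height and work out the lid move.

Run:
```python
from h import *
c=load('/tmp/wrist10.npz');uv=[(280,35),(270,12),(275,60),(280,120),(280,92),(230,120),(330,92)];print(toF(deproj(c,uv)).round(3))
s=load('/tmp/scene10.npz');uv=[(331,183),(325,190),(309,205),(317,196)];print(toF(deproj(s,uv)).round(3))
delta(F(0.128,0.002,0.29),11.6)
```

```text
[[ 0.093  0.003  0.051]
 [ 0.114  0.013  0.049]
 [ 0.07   0.008  0.05 ]
 [ 0.011  0.003  0.078]
 [ 0.033  0.003  0.113]
 [ 0.01   0.052  0.08 ]
 [ 0.033 -0.04   0.113]]
[[ 0.125  0.062  0.228]
 [ 0.125  0.03   0.223]
 [ 0.123 -0.049  0.219]
 [ 0.123 -0.008  0.225]]
t 11.525 at [ 0.4722 -0.0496  0.2523] rpy [ 3.1415e+00 -1.2000e-03  2.0260e-01] delta mm [191.4   0.7 -37.4] twist 0.01
```

The wood's top is at 0.050 m, so it lies flat on the well floor. The flap lies in its shut plane, for example (0.033, 0.113). Now I move above the lid edge, going up first.

```bash
python3 -m inch '[[1,0,0,-0.03,0],[1,0.04,0,-0.043,0],[1,0.1,0,-0.043,0],[1,0.15,0,-0.043,0],[1,0.19,0,-0.043,0],[1,0.19,0,-0.043,0],[1,0.19,0,-0.043,0]]'
python3 - <<'E'
from h import *
from plant import ctrl
print(toF(ctrl.read_state()['ee_pos']))
c=ctrl.capture('scene');im=c['img'][:,:,::-1]
cv2.imwrite(f'pics/s11.png',cv2.resize(im[100:290,180:400],None,fx=3,fy=3,interpolation=2))
E
```

```text
time_s: 12.4
ee_pos: [0.6567, -0.0119, 0.2932]
ee_rot: [-3.141, 0.004, 0.202]
ft_force: [-0.5, -0.0, 0.0]
gripper_width: -0.001
[[0.12496558 0.00251637 0.29324091]]
```

View pics/s11.png

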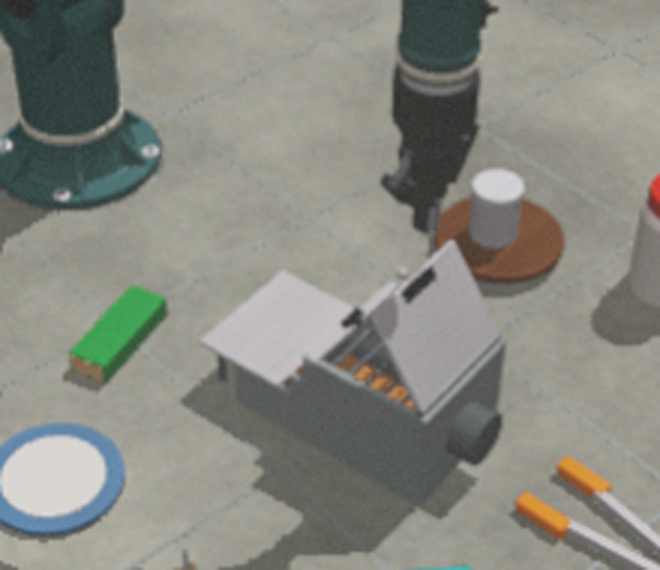

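```bash
python3 -m inch '[[1,0.002,0,0.05,0],[1,0,0,0.062,0],[1,-0.005,0,0.07,0],[1,-0.013,0,0.077,0],[1,-0.022,0,0.087,0],[1,-0.032,0,0.1,0],[1,-0.042,0,0.113,0],[1,-0.042,0,0.113,0]]'
python3 - <<'E'
from h import *
from plant import ctrl
print(toF(ctrl.read_state()['ee_pos']))
c=ctrl.capture('scene');im=c['img'][:,:,::-1]
cv2.imwrite(f'pics/s12.png',cv2.resize(im[100:290,180:400],None,fx=3,fy=3,interpolation=2))
E
```

```text
time_s: 13.45
ee_pos: [0.615, -0.0204, 0.1809]
ee_rot: [-3.141, 0.003, 0.202]
ft_force: [-0.1, -0.5, 0.4]
gripper_width: -0.003
[[0.08242418 0.0025915  0.18087867]]
```

View pics/s12.png

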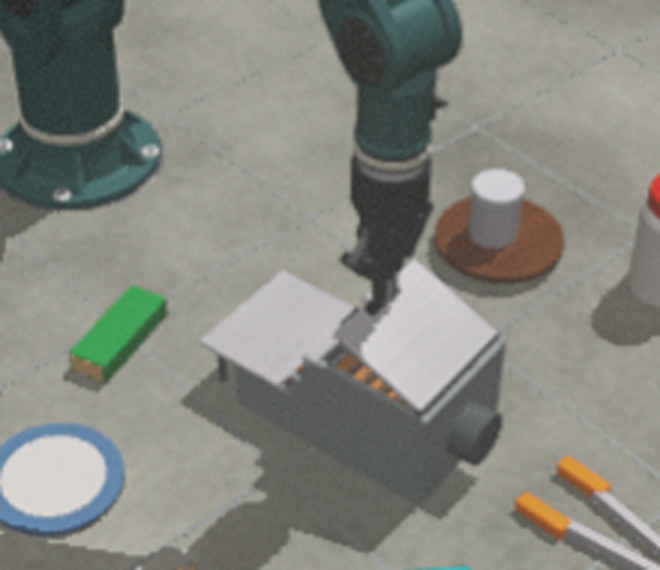

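The lid is down to about 25° and the fingertip rides near its edge. I press on.

```bash
python3 -m inch '[[1,-0.006,0,0.012,0],[1,-0.01,0,0.022,0],[1,-0.012,0,0.03,0],[1,-0.013,0,0.036,0],[1,-0.013,0,0.04,0],[1,-0.013,0,0.043,0],[1,-0.013,0,0.046,0],[1,-0.013,0,0.046,0]]'
python3 - <<'E'
from h import *
from plant import ctrl
print(toF(ctrl.read_state()['ee_pos']))
c=ctrl.capture('scene');im=c['img'][:,:,::-1]
cv2.imwrite(f'pics/s13.png',cv2.resize(im[100:290,180:400],None,fx=3,fy=3,interpolation=2))
E
```

```text
time_s: 14.5
ee_pos: [0.6035, -0.0228, 0.1376]
ee_rot: [-3.141, 0.002, 0.202]
ft_force: [-5.5, -0.4, 14.2]
gripper_width: -0.003
[[0.07069005 0.00251394 0.13759251]]
```

View pics/s13.png

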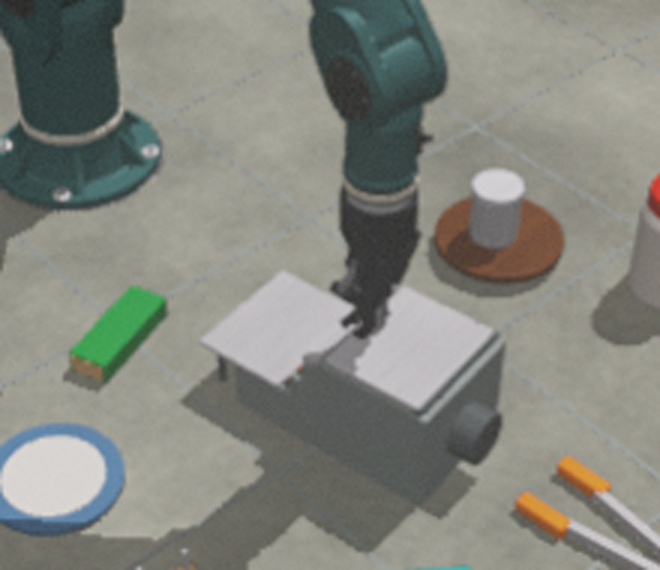

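The tip is at z=0.1376, which matches the shut lid top of 0.138. I give it one slightly firmer press, then lift off and check.

```bash
python3 -m inch '[[1,0,0,0.003,0],[1,0,0,0.003,0],[1,0,0,-0.02,0],[1,0,0,-0.07,0],[1,0,0,-0.12,0],[1,0,0,-0.12,0]]';  python3 -m inch '[[1,-0.06,0,-0.03,0],[1,-0.12,0,-0.03,0],[1,-0.16,0,-0.03,0],[1,-0.16,0,-0.03,0],[1,-0.16,0,-0.03,0],[1,-0.16,0,-0.03,0]]'
python3 - <<'E'
from h import *
from plant import ctrl
print(toF(ctrl.read_state()['ee_pos']))
c=ctrl.capture('scene');np.savez('/tmp/s14.npz',**c);im=c['img'][:,:,::-1]
cv2.imwrite(f'pics/s14.png',im)
c=ctrl.capture('wrist');np.savez('/tmp/w14.npz',**c);cv2.imwrite('pics/w14.png',c['img'][:,:,::-1])
E
```

```text
time_s: 15.3
ee_pos: [0.6075, -0.0228, 0.2604]
ee_rot: [3.14, -0.01, 0.202]
ft_force: [-0.7, 0.0, -1.1]
gripper_width: -0.007
time_s: 16.05
ee_pos: [0.4488, -0.0544, 0.286]
ee_rot: [3.141, -0.0, 0.203]
ft_force: [-0.1, 0.3, 0.7]
gripper_width: 0.001
[[-0.08720611  0.00265306  0.28603365]]
```

View pics/s14.png

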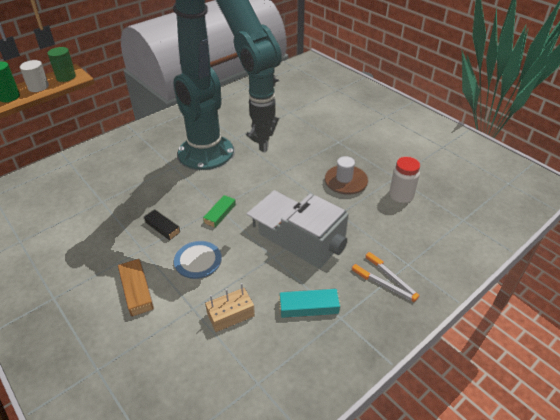

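View pics/w14.png

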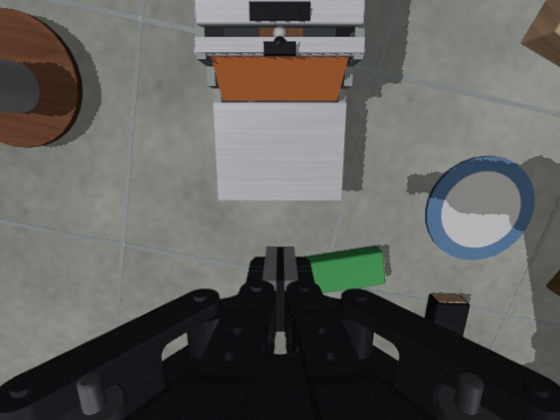

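The lid looks shut in both views. I measure its angle from depth.

Run:
```python
from h import *
s=load('/tmp/s14.npz')
uu,vv=np.meshgrid(np.arange(270,350),np.arange(195,245));uv=np.c_[uu.ravel(),vv.ravel()].astype(float)
Q=toF(deproj(s,uv)); k=(Q[:,0]>.085)&(Q[:,0]<.165)&(abs(Q[:,1])<.055)&(Q[:,2]>.12)
A=np.c_[Q[k,0],Q[k,1],np.ones(k.sum())];sol=np.linalg.lstsq(A,Q[k,2],rcond=None)[0];print(k.sum(),sol,'z at edge',sol@[.058,0,1],'hinge',sol@[.173,0,1])
w=load('/tmp/w14.npz')
print(toF(deproj(w,[(230,12),(280,8),(335,12),(230,46),(330,46),(280,95),(280,70),(240,95),(320,95)])).round(4))
print(toF(plane(w,[(280,22)],0.138)))
```

```text
674 [-0.00257743  0.00249402  0.13943431] z at edge 0.139284821003315 hinge 0.13898841699613187
[[ 0.0682  0.0448  0.1384]
 [ 0.0701  0.0038  0.1417]
 [ 0.0683 -0.0413  0.1385]
 [ 0.0445  0.0469  0.1301]
 [ 0.0445 -0.0394  0.1304]
 [ 0.0085  0.0036  0.0766]
 [ 0.0286  0.0037  0.1068]
 [ 0.0085  0.0459  0.0763]
 [ 0.0085 -0.0386  0.0774]]
[[0.0609591 0.0037644 0.138    ]]
```

The lid slope is -0.003 rad with its top at about 0.139 m, so it is level and latched. The flap lies in its shut plane, and the arm is clear of everything. I hand in.

Run:
```python
from plant import ctrl
print(ctrl.job_done())
```

```text
the job is handed in; nothing more can be done
None
```

The wood is inside the feeder, the flap is shut behind it and the lid is latched. I handed the job in at about 16 s of the 64 s allowed; the hand-in gives no verdict.

**What I did:** I gripped the small brown block off the blue trivet and fed it through the flap. I let go with its rear about 9 mm short of the lip, then pushed it the rest of the way with closed fingers from behind. Then I pressed the lid down near its free edge with the fingertips (14 N measured) and drew the arm clear.

**Last checks:**
- **Wood:** its top was at 0.050 m, flat on the well floor, measured before I closed the lid. The lid then hid most of it and I did not measure it again.
- **Flap:** depth points lay in the plane of the shut flap, before and after I closed the lid.
- **Lid:** it was level, with a slope of about 0.003 rad and its top at 0.139 m, against 0.138 m when shut. It stayed down after I lifted off.
- **Bystanders:** the canister, skewer block and spice tin look unmoved in the last scene picture. I did not measure them.

**One slip:** my first move was typed in the wrong units. The speed cap held it to about 60 mm in free air and nothing was touched.

**One disagreement:** the wrist and top cameras differed by 2–4 mm on where the shelf is, which was well within the clearance.

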